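# Close a valve-deck cover and hold its panel pressed home

### The arm

A 6-joint arm with a two-finger parallel gripper is mounted at the origin on the work surface. World frame = base frame: x ahead of the robot, y to its left, z up, the work surface at z = 0. Lengths are in m, angles in rad, forces in N, time in s.
With the tool pointing down it reaches from about 0.375 to 0.975 m from the base axis. Payload 3.8 kg.
Tool frame: the origin (TCP) lies on the centre line of the jaws, within the pads' length; the fingertips stand 14 mm ahead of it and the grasp point (between the pads) lies 5 mm behind it; z points along the fingers, y is the line along which they close (so a half turn about z gives the same grasp; the last joint's range is limited). The gripper opens to 85 mm and grips with 20 to 120 N. Pads are 22 mm wide; open, the fingers measure 114 mm over their backs; the gripper's body (76 mm by 85 mm) begins 54 mm behind the grasp point. The pads swing forward as they close: fully open they stand 13 mm farther back than shut.
Start: joints at [-1.282, 0.264, 1.604, -0, 1.274, -0.037], TCP at [0.216, -0.639, 0.223] pointing down, gripper open.
Joint ranges: [-2.63, 2.63], [-0.94, 2.18], [0.31, 2.57], [-1.31, 4.45], [0, 2.66], [-2.55, 2.55]. Speed limits (rad/s): [2.57, 2.57, 3.14, 3.14, 3.14, 3.14].

### API

Orientations are given as a rotation vector (axis times angle).
In Python, from workcell import bot, eyes, spot_in gives the robot as it stands.
- The arm moves only by the tool carry_out, never from a script. Its argument "series" is text: rows parted by semicolons, each of 4 numbers parted by spaces: the shift along the world's x, y, z in m, then the turn about the world's z in degrees. In form: tx ty tz roll; .... A call has 1 to 20 rows; each row shifts and turns the commanded pose from where the row before left it; what a row does not reach is not made up. A row lasts 1/8 s, in which the tool goes at most 62.5 mm and 10.7 degrees, less where a joint would pass 70% of its speed; a pose out of reach is approached as far as the arm can. A call is refused whole if a number of a shift passes 0.0625 or a number of a turn 10.7, either way. A call with a gripper value outside its range is refused whole. "jaw" is the gripper command: -1 is shut, 1 is fully open, values between are in proportion, set as the call begins (left out, the last holds). The fingers move at their own pace and stop on an object; "grip_force" is the grip in N (left out, the last holds). Time passes only in rows, so rows that do not move let the fingers close. It gives the time, the measured TCP pose, the force, the opening and the grip force at its end, in the units of the state.
- bot.read_state(): the state, without advancing time (a new reading comes with each control period).
- eyes.read_camera(name): name is "scene" or "top" or "wrist"; returns (picture, depth): 400x640x3 uint8, blue, green, red; 400x640 float32, m along the optical axis (not along the pixel's ray), 0 where there is no reading.
- eyes.get_calibration(name): a dict with "K" (3x3 intrinsics, pixels), "distortion" ([k1, k2, p1, p2, k3] as OpenCV has them; the pictures are not rectified), "position" and "rotation" of the camera in the world; the wrist camera has in their place "T_tool_cam" (4x4, takes a point from camera to tool coordinates, whose origin is the TCP and whose axes are the flange's). Camera axes: x right, y down, z forward; pixel columns grow to the right and rows downward; lengths in m; the calibration is good to about 2 mm. A picture is of the moment at which its call begins: read the wrist's pose just before it. get_calibration takes no time and is no camera call.
- bot.finish_job(): hands the job in; it is judged then, once.
Trained networks look in the newest picture that a camera, given by its name, has taken for a name from the list of things; names that differ only in an ending like _2 or _b are one class to them, and where a whole thing is asked for, a point or a joint stands for the part that bears it (a point fixed in the world has none). Each returns a list of dicts, best first, with "score" (0 to 1); they miss things now and then, are a little off and sometimes report something else, mostly with a low value. They report only what shows in the picture. A call takes as long as a camera call.
- spot_in(camera, target): "rect" ([centre column, centre row, width, height] in pixels, round what is visible of it).
The state is a dict: "time": time; "q": joint angles; "joint_vel": joint speeds; "joint_torque": joint torques, N m; "tool_pos": TCP position; "tcp_rot": TCP orientation; "wrist_force": force on the tool from outside, world axes, zero at the start; "torque": the same for the moment, N m; "width": opening from 0.0 (shut) to 1.0 (fully open); "grip_force": force on a finger pad.
Only numpy, scipy, OpenCV 4.12 (cv2) and the standard library are available. Lean on these libraries where they do the work, as an engineer would, in place of code of your own. Each camera call takes 0.05 s, during which the arm holds its last target. There are 200 camera calls.

### The job

On the black valve deck, push the cover along its rails by the orange tab until it clicks into its spring detent at the end of travel, and then turn the red quarter-turn fastener clockwise until its slot lines up with the two white marks on the panel. Only after that, press the panel down fully home against the deck and finish while still holding it pressed there with the gripper (anywhere on the panel or its fastener will do); do not disturb the loose things on the deck and bench.

Things in the scene. Friction and masses are not known exactly. Their poses are not given: they have to be found in the camera images.
- deck: fixed black instrument box on the bench, 250 (x) x 400 (y) x 70 mm high with a bare aluminium top plate; origin at the centre of its underside on the bench, z up, x towards its rear, y along the cover's rails (the cover slides towards +y). Two steel guide rails at x = +-87 mm stand 12 mm above the top. A small black detent housing stands with a brass roller at x = 92 to 109, y = 46 mm, up to 19 mm above the top.
- carriage (a joint): travel of the sliding cover along the deck's +y in m: 0 = open end, 0.100 = closed against its stop. It drags with about 1.2 N; a spring roller must be passed between about 0.087 and 0.094 (about 6 N push along the rails), after which the detent snaps the cover on to 0.100 and keeps it there (about 7 N pulls it out again). It carries the orange tab, the panel and the fastener.
- tab (a point): middle of the upper edge of the orange upright push tab at the cover's -y end, 113 mm above the bench; tab 70 mm wide along deck x, 6 mm thick along deck y, 34 mm tall (from 79 to 113 mm above the bench). Axes parallel to the deck's. It stands 76 mm from the fastener's axis.
- panel (a joint): how far the black cover panel is pressed down, in m: 0 = raised on its springs, 0.006 = fully home against the deck. The springs need about 4 N to start and about 11 N to hold it home. A cross pin under the fastener lets it down only when the cover is closed and the slot is aligned; otherwise it stops after about 1 mm.
- panel_top (a point): centre of the panel's upper face, 83 mm above the bench when raised; black plate 150 (x) x 136 (y) x 6 mm with yellow stripes at the sides and two white marks along deck y on either side of the fastener. Axes parallel to the deck's, z up. The fastener sits at its centre.
- fastener (a joint): angle of the quarter-turn fastener in rad, growing clockwise seen from above: 0 = slot along deck x (across the white marks), 1.571 = slot aligned with the white marks (along deck y). Stops at -0.2 and 2.0. Friction 0.05 N m; stays where it is left.
- wing (a point): top centre, on the axis, of the red fastener's wing: two red cheeks with a white-bottomed slot between them, 36 mm long along this point's x (the slot's direction), 13 mm thick over the cheeks along y (grip here), 26 mm tall, on a steel flange 42 mm across and 3 mm thick that lies on the panel. The wing's top is 112 mm, the flange's top 86 mm above the bench with the panel raised.
- wrench: loose bystander: flat steel wrench 106 mm long, 6 mm thick, lying on the deck's front edge; origin on its underside. Leave alone.
- vial: loose bystander: small amber jar, 28 mm wide, 42 mm tall, standing on the deck beyond the +y end of the rails; origin under its centre. Leave alone.
- reagent: loose bystander: amber bottle 68 mm wide, 150 mm tall on the bench; origin under its centre. Leave alone.
- jar: loose bystander: white jar with blue cap, 64 mm wide, 85 mm tall; origin under its centre. Leave alone.
- mouse: loose bystander: black computer mouse 105 x 60 x 30 mm; origin under its centre. Leave alone.
- screwdriver: loose bystander: screwdriver lying on the bench; origin on its underside. Leave alone.
- cup: loose bystander: white mug 76 mm wide, 90 mm tall; origin under its centre. Leave alone.

How it is judged:
By the outcome, as a careful person would: the job done as asked, in the order asked, and still so for the second after the job is handed in, while the arm keeps its last pose, push and grip.
It also fails if it takes over 51 s, if anything falls off the work surface, if the arm or the gripper's body presses on something with over 40 N, if the wrist force passes 120 N, or if a joint passes its speed limit or range.

## Working session

There is one attempt and no reset: what is moved stays moved. The work goes in short steps, Python scripts to look and compute and a tool call to move; the robot and the scene stay as the last step left them, time stands still between calls to the robot, and variables do not carry over. Pictures are saved under pics/ and viewed, at most 10 in all, crops included, and the job is handed in when it is done.

Besides the shell and the picture viewer there is one more tool, called after "Call:" as name(argument=value, ...) on one line, values as JSON. carry_out: Moves the arm, as the interface text tells. Its arguments: {"type":"object","properties":{"series":{"type":"string"},"jaw":{"type":"number"},"grip_force":{"type":"number"}},"required":["series"]}

```bash
mkdir -p pics; cat > h.py <<'E'
import numpy as np, cv2
from scipy.spatial.transform import Rotation as R
from workcell import bot, eyes, spot_in
def cam(name):
    s=bot.read_state(); im,d=eyes.read_camera(name); c=eyes.get_calibration(name)
    if name=="wrist":
        T=np.eye(4);T[:3,:3]=R.from_rotvec(s["tcp_rot"]).as_matrix();T[:3,3]=s["tool_pos"]
        T=T@np.array(c["T_tool_cam"])
    else:
        T=np.eye(4);Ro=np.array(c["rotation"]);T[:3,:3]=Ro if Ro.shape==(3,3) else R.from_rotvec(Ro).as_matrix();T[:3,3]=c["position"]
    return im,d,np.array(c["K"]),np.array(c["distortion"]),T
def ray(uv,K,D,T):
    p=cv2.undistortPoints(np.array(uv,float).reshape(-1,1,2),K,D).reshape(-1,2)
    return np.c_[p,np.ones(len(p))]
def atz(uv,z,K,D,T):
    r=ray(uv,K,D,T)@T[:3,:3].T; t=(np.asarray(z)-T[2,3])/r[:,2]
    return T[:3,3]+r*t[:,None]
def atd(uv,d,K,D,T):
    uv=np.array(uv,float).reshape(-1,2); z=np.array([d[int(round(v)),int(round(u))] for u,v in uv])
    return (ray(uv,K,D,T)*z[:,None])@T[:3,:3].T+T[:3,3]
E
python3 - <<'E'
from h import *
s=bot.read_state();print({k:np.round(v,3) for k,v in s.items()})
im,d,K,D,T=cam("top");cv2.imwrite("pics/top1.png",im);print(T.round(3),K.round(1))
for n in ["deck","tab","panel_top","wing","vial","wrench"]:
    for r in spot_in("top",n)[:2]:
        print(n,round(r["score"],2),np.round(r["rect"]),atd(r["rect"][:2],d,K,D,T).round(3))
E
```

```text
{'time': np.float64(0.0), 'q': array([-1.282,  0.265,  1.605, -0.   ,  1.274, -0.037]), 'joint_vel': array([ 0.   ,  0.001,  0.001, -0.002,  0.   ,  0.001]), 'joint_torque': array([ 2.0000e-03, -5.1511e+01, -3.6731e+01, -0.0000e+00,  1.3000e-02,
       -0.0000e+00]), 'tool_pos': array([ 0.216, -0.639,  0.221]), 'tcp_rot': array([-3.098, -0.509,  0.   ]), 'wrist_force': array([-0.564,  0.158,  0.323]), 'torque': array([ 0.033,  0.023, -0.015]), 'grip_force': np.float64(0.0), 'width': np.float64(1.001)}
[[-0.026 -0.989  0.147  0.323]
 [-1.     0.023 -0.017 -0.019]
 [ 0.014 -0.148 -0.989  1.379]
 [ 0.     0.     0.     1.   ]] [[452.6   0.  321.4]
 [  0.  452.6 202.1]
 [  0.    0.    1. ]]
deck 0.94 [307. 196. 154. 114.] [[ 0.534 -0.     0.083]]
deck 0.59 [455. 234.  28.  35.] [[ 0.42  -0.439  0.028]]
panel_top 0.64 [319. 194.  56.  63.] [[ 0.539 -0.035  0.088]]
panel_top 0.48 [308. 198. 147. 118.] [[ 0.53  -0.005  0.078]]
wing 0.44 [316. 192.   8.  18.] [[ 0.543 -0.026  0.104]]
vial 0.68 [245. 194.  11.  13.] [[0.541 0.175 0.11 ]]
wrench 0.71 [318. 232.  39.  16.] [[ 0.432 -0.03   0.068]]
wrench 0.42 [320. 193.  54.  59.] [[ 0.542 -0.039  0.087]]
```

View pics/top1.png

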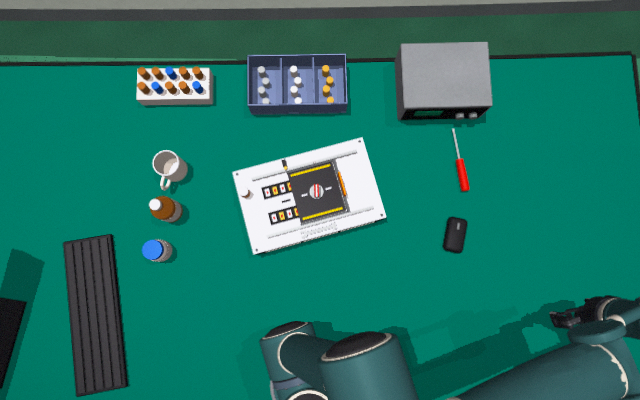

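```bash
python3 - <<'E'
from h import *
im,d,K,D,T=cam("top")
c=atz([(234,173),(362,140),(386,216),(257,252)],0.07,K,D,T);print(c.round(3),c.mean(0).round(3))
for a,b in((0,1),(3,2)):
    v=c[a]-c[b];print("deck yaw from +y edge",np.degrees(np.arctan2(-v[0],v[1])))
print(R.from_rotvec(bot.read_state()["tcp_rot"]).as_matrix().round(2)); print(np.array(eyes.get_calibration("wrist")["T_tool_cam"]).round(3))
E
```

```text
[[ 0.611  0.212  0.07 ]
 [ 0.703 -0.168  0.07 ]
 [ 0.473 -0.23   0.07 ]
 [ 0.378  0.146  0.07 ]] [ 0.541 -0.01   0.07 ]
deck yaw from +y edge 13.587913439578431
deck yaw from +y edge 14.178415860011086
[[ 0.95  0.32 -0.  ]
 [ 0.32 -0.95  0.  ]
 [-0.   -0.   -1.  ]]
[[ 0.001 -0.966 -0.259  0.066]
 [ 1.     0.     0.001 -0.   ]
 [-0.001 -0.259  0.966 -0.151]
 [ 0.     0.     0.     1.   ]]
```

Call:
carry_out(series="0.0165 0.03 0.005 8.8;0.0165 0.03 0.005 8.8;0.0165 0.03 0.005 8.8;0.0165 0.03 0.005 8.8;0.0165 0.03 0.005 8.8;0.0165 0.03 0.005 8.8;0.0165 0.03 0.005 8.8;0.0165 0.03 0.005 8.8;0.0165 0.03 0.005 8.8;0.0165 0.03 0.005 8.8;0.0165 0.03 0.005 8.8;0.0165 0.03 0.005 8.8;0.0165 0.03 0.005 8.8;0.0165 0.03 0.005 8.8;0.0165 0.03 0.005 8.8;0.0165 0.03 0.005 8.8;0.0165 0.03 0.005 8.8;0.0165 0.03 0.005 8.8;0.0165 0.03 0.005 8.8;0.0165 0.03 0.005 8.8", jaw=-1, grip_force=40)

```text
time: 2.9
tool_pos: [0.5465, -0.0384, 0.323]
tcp_rot: [-0.409, 3.114, -0.0]
wrist_force: [0.7, -0.3, -0.0]
width: 0.001
grip_force: 0.0
```

```bash
python3 - <<'E'
from h import *
s=bot.read_state();print(s["time"],s["q"].round(2),s["tool_pos"].round(3),R.from_rotvec(s["tcp_rot"]).as_matrix().round(3),s["wrist_force"].round(2))
im,d,K,D,T=cam("wrist");cv2.imwrite("pics/w1.png",im);np.savez("w1.npz",im=im,d=d,K=K,D=D,T=T)
for n in ["tab","panel_top","wing","vial","wrench"]:
    for r in spot_in("wrist",n)[:2]:
        print(n,round(r["score"],2),np.round(r["rect"]),atd(r["rect"][:2],d,K,D,T).round(3))
E
```

```text
2.9 [-0.12 -0.03  1.74 -0.    1.42 -1.95] [ 0.546 -0.038  0.323] [[-0.966 -0.258  0.001]
 [-0.258  0.966 -0.   ]
 [-0.    -0.    -1.   ]] [ 0.7  -0.3  -0.03]
tab 0.77 [322. 170. 115. 114.] [[ 0.542 -0.036  0.109]]
panel_top 0.94 [327. 170. 100. 105.] [[ 0.541 -0.03   0.1  ]]
wing 0.86 [325. 175.  29.  28.] [[ 0.548 -0.031  0.1  ]]
vial 0.74 [465. 212.  30.  24.] [[0.546 0.168 0.111]]
wrench 0.98 [344.  95.  76.  16.] [[ 0.441 -0.033  0.075]]
```

View pics/w1.png

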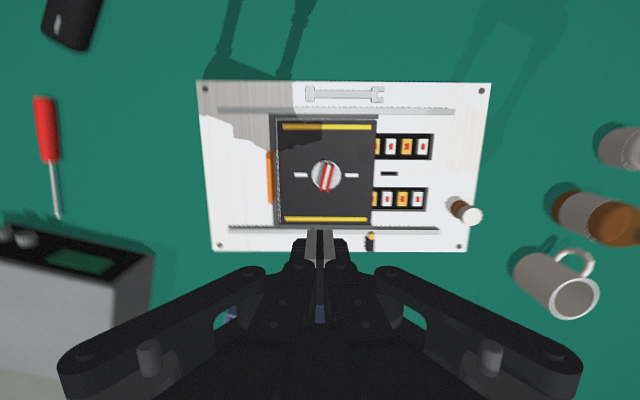

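```bash
cat > seg.py <<'E'
from h import *
def pts(mask,d,K,D,T):
    v,u=np.nonzero(mask&(d>0)); uv=np.c_[u,v].astype(float)
    r=cv2.undistortPoints(uv.reshape(-1,1,2),K,D).reshape(-1,2); z=d[v,u]
    return (np.c_[r*z[:,None],z])@T[:3,:3].T+T[:3,3]
def hsv(im): return cv2.split(cv2.cvtColor(im,cv2.COLOR_BGR2HSV))
def rect(p): 
    (c,s,a)=cv2.minAreaRect((p[:,:2]*1000).astype(np.float32)); return np.round(c,1),np.round(s,1),round(a,1)
E
python3 - <<'E'
from seg import *
z=np.load("w1.npz");im,d,K,D,T=[z[k] for k in("im","d","K","D","T")]
h,s,v=hsv(im); reg=np.zeros(h.shape,bool); reg[80:250,200:480]=1
o=pts(reg&(h>7)&(h<19)&(s>150)&(v>80)&(np.arange(640)[None]<285),d,K,D,T);print("orange",len(o),o.min(0),o.max(0))
p=o[o[:,2]>.105];print("top",len(p),rect(p) if len(p)>5 else 0)
r=pts(reg&((h<5)|(h>174))&(s>120)&(v>60)&(abs(np.arange(640)-326)[None]<18),d,K,D,T);print("red",len(r),r.mean(0),rect(r),r[:,2].max())
yl=pts(reg&(h>20)&(h<32)&(s>150)&(abs(np.arange(640)-325)[None]<45),d,K,D,T)
for m in(yl[:,0]<.54,yl[:,0]>.54): print("yellow",rect(yl[m]),yl[m].mean(0))
print("plate corners",atz([(197,80),(492,83),(467,252),(213,251)],.07,K,D,T).round(4), "mean",atz([(197,80),(492,83),(467,252),(213,251)],.07,K,D,T).mean(0))
E
```

```text
orange 328 [ 0.53573876 -0.11058998  0.06954681] [ 0.61478549 -0.09257287  0.11481947]
top 178 (array([ 568.7, -101.8]), array([66.9,  3.6]), 14.5)
red 136 [ 0.55175407 -0.02827324  0.10526209] (array([553.2, -27.6]), array([43.8, 15.8]), 6.3) 0.11370697429794074
yellow (array([485. , -42.2]), array([  5.3, 110.3]), 15.0) [ 0.48047815 -0.02340246  0.08352771]
yellow (array([613.6, -11.9]), array([  7.3, 121.5]), 14.3) [ 0.61405843 -0.01272163  0.08352843]
plate corners [[ 0.4727 -0.2298  0.07  ]
 [ 0.3728  0.1569  0.07  ]
 [ 0.6144  0.2215  0.07  ]
 [ 0.7169 -0.1674  0.07  ]] mean [ 0.54418036 -0.00468294  0.07      ]
```

Call:
carry_out(series="0.0076 -0.0237 -0.02 0;0.0076 -0.0237 -0.02 0;0.0076 -0.0237 -0.02 0;0.0076 -0.0237 -0.02 0;0 0 -0.03 0;0 0 -0.03 0;0 0 -0.03 0;0 0 -0.03 0;0 0 -0.017 0;0 0 0 0")

```text
time: 4.45
tool_pos: [0.5751, -0.1345, 0.1039]
tcp_rot: [0.399, -3.113, -0.002]
wrist_force: [-0.3, 0.4, 0.3]
width: 0.001
grip_force: 0.0
```

Call:
carry_out(series="-0.002 0.00775 0 0;-0.002 0.00775 0 0;-0.002 0.00775 0 0;-0.002 0.00775 0 0;-0.002 0.00775 0 0;-0.002 0.00775 0 0")

```text
time: 5.2
tool_pos: [0.5643, -0.0871, 0.1056]
tcp_rot: [-0.401, 3.116, -0.0]
wrist_force: [-0.5, -0.3, 0.8]
width: 0.0
grip_force: 0.0
```

```bash
python3 - <<'E'
from h import *
im,d,K,D,T=cam("scene");cv2.imwrite("pics/s1.png",im)
E
```

```text
(no output)
```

View pics/s1.png

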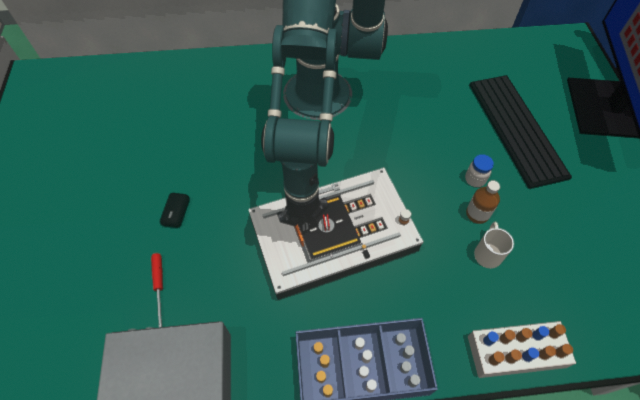

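```bash
python3 - <<'E'
from seg import *
for c in("wrist","scene"):
    im,d,K,D,T=cam(c)
    for n in("wing","panel_top","tab"):
        for r in spot_in(c,n)[:1]: print(c,n,round(r["score"],2),np.round(r["rect"]),atz([r["rect"][:2]],.1,K,D,T).round(3))
    if c=="wrist": cv2.imwrite("pics/w2.png",im)
E
```

```text
wrist wing 0.75 [410. 234.  72.  76.] [[ 0.55  -0.033  0.1  ]]
wrist panel_top 0.79 [417. 213. 223. 217.] [[ 0.536 -0.034  0.1  ]]
wrist tab 0.97 [407. 210. 258. 235.] [[ 0.536 -0.04   0.1  ]]
scene wing 0.73 [326. 224.  19.  15.] [[ 0.557 -0.032  0.1  ]]
scene tab 0.76 [329. 229.  69.  71.] [[ 0.57  -0.024  0.1  ]]
```

View pics/w2.png

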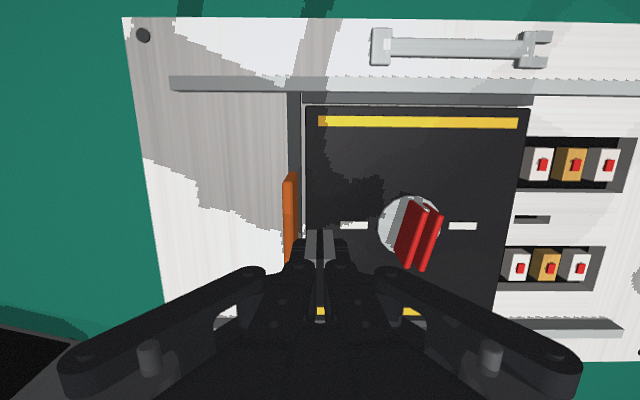

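```bash
python3 - <<'E'
from seg import *
im,d,K,D,T=cam("wrist")
s=bot.read_state();print(s["tool_pos"],s["wrist_force"])
h,ss,v=hsv(im);reg=np.zeros(h.shape,bool);reg[160:270,275:310]=1
o=pts(reg&(h>5)&(h<19)&(ss>150),d,K,D,T);print(len(o),o.min(0),o.max(0));p=o[o[:,2]>.105];print(rect(p),p.mean(0), np.median(p[:,2]))
for q in[(320,233),(320,240),(310,245),(335,245),(320,262),(300,260),(300,243),(345,243),(400,205)]:
    P=atd([q],d,K,D,T)[0]; t=R.from_rotvec(s["tcp_rot"]).inv().apply(P-s["tool_pos"]); print(q,d[q[1],q[0]],P.round(4),"tool",t.round(4))
E
```

```text
[ 0.56449563 -0.08803935  0.10556072] [-0.42000987 -0.04007899 -0.09613127]
1019 [ 0.53373582 -0.11376827  0.08210387] [ 0.57933582 -0.09839882  0.12584113]
(array([ 556.3, -106.1]), array([46.3,  5.9]), 14.0) [ 0.55172565 -0.1070742   0.1122982 ] 0.11268492537742342
(320, 233) 0.14198983 [ 0.5541 -0.0904  0.1245] tool [ 0.0106  0.0004 -0.0189]
(320, 240) 0.13431169 [ 0.5544 -0.0903  0.1325] tool [ 0.0103  0.0004 -0.0269]
(310, 245) 0.12902305 [ 0.5557 -0.0947  0.138 ] tool [ 0.0102 -0.0043 -0.0325]
(335, 245) 0.13782945 [ 0.5562 -0.0822  0.1299] tool [ 0.0065  0.0078 -0.0243]
(320, 262) 0.11620589 [ 0.5559 -0.0899  0.1517] tool [ 0.0088  0.0004 -0.0461]
(300, 260) 0.109696075 [ 0.5541 -0.0985  0.1574] tool [ 0.0127 -0.0075 -0.0518]
(300, 243) 0.14003281 [ 0.5606 -0.099   0.1276] tool [ 0.0065 -0.0096 -0.022 ]
(345, 243) 0.14027748 [ 0.555  -0.0772  0.1274] tool [ 0.0064  0.0129 -0.0218]
(400, 205) 0.177544 [ 0.5377 -0.0421  0.0866] tool [0.0143 0.0512 0.0189]
```

```bash
python3 - <<'E'
from seg import *
im,d,K,D,T=cam("wrist")
s=bot.read_state();Rt=R.from_rotvec(s["tcp_rot"])
for u in(308,314,330,335):
  print(u)
  for v in range(206,262,6):
    P=atd([(u,v)],d,K,D,T)[0]; print((u,v),im[v,u],P.round(3),"tool",Rt.inv().apply(P-s["tool_pos"]).round(4))
for tp in([.011,0,.014],[.011,.0,.0],[.011,0,-.019]):
    W=Rt.apply(tp)+s["tool_pos"]; c=T[:3,:3].T@(W-T[:3,3]); print(tp,cv2.projectPoints(c.reshape(1,3),np.zeros(3),np.zeros(3),K,D)[0].ravel())
cv2.imwrite("pics/c2.png",cv2.resize(im[150:350,200:440],None,fx=3,fy=3)[:600])
E
```

```text
308
(308, 206) [48 50 48] [ 0.554 -0.098  0.083] tool [ 0.0124 -0.0074  0.0228]
(308, 212) [48 48 48] [ 0.559 -0.097  0.082] tool [ 0.008  -0.0075  0.0239]
(308, 218) [49 49 48] [ 0.563 -0.096  0.082] tool [ 0.004  -0.0075  0.0234]
(308, 224) [45 44 41] [ 0.567 -0.095  0.082] tool [-0.0004 -0.0075  0.0237]
(308, 230) [87 85 83] [ 0.556 -0.096  0.118] tool [ 0.0099 -0.0059 -0.0129]
(308, 236) [84 83 81] [ 0.555 -0.096  0.129] tool [ 0.0108 -0.0055 -0.0232]
(308, 242) [85 84 84] [ 0.556 -0.096  0.135] tool [ 0.0104 -0.0053 -0.0295]
(308, 248) [89 88 87] [ 0.555 -0.096  0.142] tool [ 0.0106 -0.005  -0.0365]
(308, 254) [86 85 85] [ 0.556 -0.095  0.147] tool [ 0.0102 -0.0048 -0.0416]
(308, 260) [37 35 35] [ 0.555 -0.095  0.155] tool [ 0.0113 -0.0045 -0.0491]
314
(314, 206) [40 40 39] [ 0.553 -0.095  0.083] tool [ 0.0124 -0.0035  0.023 ]
(314, 212) [41 37 39] [ 0.557 -0.094  0.083] tool [ 0.0084 -0.0035  0.0226]
(314, 218) [38 36 37] [ 0.561 -0.092  0.083] tool [ 0.0042 -0.0035  0.0228]
(314, 224) [39 36 37] [ 0.566 -0.091  0.082] tool [-0.0003 -0.0035  0.0235]
(314, 230) [89 89 87] [ 0.55
[... 1376 characters left out ...]
082] tool [0.004  0.0104 0.0234]
(335, 224) [55 52 55] [ 0.562 -0.078  0.083] tool [0.0001 0.0104 0.0226]
(335, 230) [56 52 54] [ 0.565 -0.077  0.084] tool [-0.0037  0.0104  0.0213]
(335, 236) [59 57 57] [ 0.57  -0.076  0.082] tool [-0.0087  0.0105  0.0232]
(335, 242) [32 29 27] [ 0.556 -0.082  0.126] tool [ 0.0064  0.008  -0.0204]
(335, 248) [27 25 23] [ 0.556 -0.082  0.133] tool [ 0.0066  0.0076 -0.0279]
(335, 254) [58 54 54] [ 0.557 -0.083  0.139] tool [ 0.0063  0.0073 -0.0337]
(335, 260) [25 23 20] [ 0.55  -0.085  0.158] tool [ 0.0131  0.0062 -0.0525]
[0.011, 0, 0.014] [319.30352611 212.25831813]
[0.011, 0.0, 0.0] [319.26358523 219.8162825 ]
[0.011, 0, -0.019] [319.19721228 232.37651352]
```

View pics/c2.png

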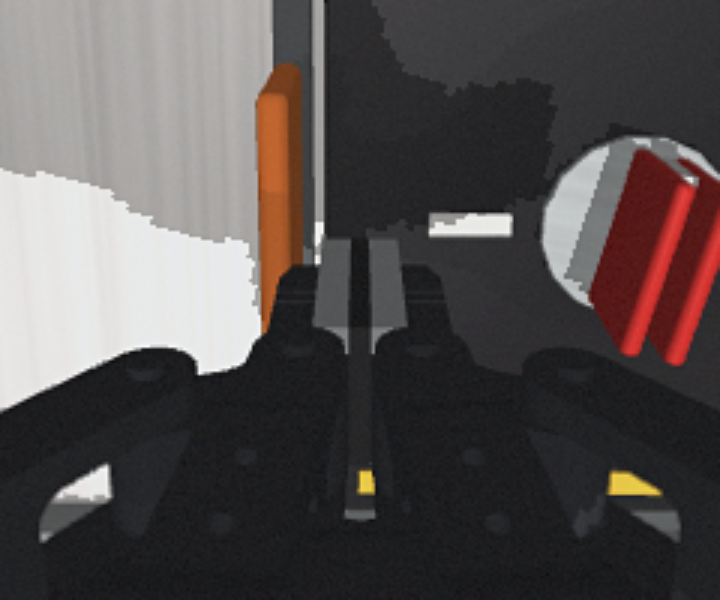

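Call:
carry_out(series="0 0 0.012 0;0.004 -0.016 0 0;0.004 -0.016 0 0;0.004 -0.016 0 0;0 0 -0.01 0;0 0 -0.01 0;0 0 -0.01 0;0 0 0 0")

```text
time: 6.75
tool_pos: [0.575, -0.135, 0.0857]
tcp_rot: [0.401, -3.113, -0.002]
wrist_force: [-0.9, 0.2, -0.4]
width: 0.006
grip_force: 0.0
```

Call:
carry_out(series="-0.002 0.00775 0 0;-0.002 0.00775 0 0;-0.002 0.00775 0 0;-0.002 0.00775 0 0")

```text
time: 7.25
tool_pos: [0.5688, -0.1043, 0.0881]
tcp_rot: [-0.401, 3.115, -0.001]
wrist_force: [-0.3, -1.0, 0.0]
width: -0.002
grip_force: 0.9
```

```bash
cat > look.py <<'E'
from seg import *
import sys
def tabwing(save=None):
    im,d,K,D,T=cam("wrist"); s=bot.read_state()
    h,ss,v=hsv(im)
    if save: cv2.imwrite(save,im)
    a=R.from_rotvec(s["tcp_rot"]).as_matrix(); print("tcp",s["tool_pos"].round(4),"F",s["wrist_force"].round(1),"yaw+180",np.degrees(np.arctan2(-a[1,0],-a[0,0])).round(2),"q6",s["q"][5].round(2))
    o=pts((h>5)&(h<19)&(ss>150),d,K,D,T); p=o[(o[:,2]>.105)&(o[:,2]<.12)]
    if len(p)>20: print("tab top",rect(p),len(p))
    r=pts(((h<4)|(h>175))&(ss>150),d,K,D,T); r=r[(r[:,2]>.105)&(r[:,2]<.118)&(np.hypot(r[:,0]-.54,r[:,1]-.01)<.1)]
    if len(r)>20: print("wing top",rect(r),len(r),r.mean(0).round(4),np.percentile(r[:,2],[50,95]).round(4))
if __name__=="__main__": tabwing(*sys.argv[1:])
E
python3 look.py
```

```text
tcp [ 0.5682 -0.1033  0.0879] F [-0.7  0.5 -0.2] yaw+180 14.69 q6 -2.05
tab top (array([550.6, -92. ]), array([42.,  7.]), 13.5) 983
wing top (array([545.5, -14.9]), array([36. , 14.9]), 1.8) 2183 [ 0.5447 -0.0158  0.1098] [0.1106 0.1125]
```

Call:
carry_out(series="-0.0025 0.0097 0 0;-0.0025 0.0097 0 0;-0.0025 0.0097 0 0;-0.0025 0.0097 0 0;-0.0025 0.0097 0 0;-0.0025 0.0097 0 0;-0.0025 0.0097 0 0")

```text
time: 8.18
tool_pos: [0.5514, -0.0382, 0.0878]
tcp_rot: [-0.403, 3.115, -0.007]
wrist_force: [2.9, -9.2, -1.2]
width: -0.003
grip_force: 4.7
```

Call:
carry_out(series="-0.001 0.0039 0 0;-0.001 0.0039 0 0;-0.001 0.0039 0 0")

```text
time: 8.55
tool_pos: [0.5488, -0.0294, 0.0876]
tcp_rot: [-0.406, 3.114, -0.014]
wrist_force: [4.0, -25.1, -3.7]
width: -0.003
grip_force: 12.5
```

Call:
carry_out(series="-0.0005 0.0019 0 0;-0.0005 0.0019 0 0;0 0 0 0")

```text
time: 8.93
tool_pos: [0.5488, -0.0294, 0.0877]
tcp_rot: [-0.406, 3.113, -0.022]
wrist_force: [5.2, -29.2, -4.7]
width: 0.003
grip_force: 14.8
```

```bash
python3 look.py
```

```text
tcp [ 0.5488 -0.0294  0.0877] F [  5.7 -30.1  -6.4] yaw+180 14.83 q6 -1.91
tab top (array([530.3, -17.5]), array([39.4,  6.2]), 14.3) 885
wing top (array([526.6,  59.9]), array([36. , 14.7]), 2.2) 2219 [0.5257 0.059  0.1098] [0.1106 0.1125]
```

Call:
carry_out(series="0.004 -0.015 0 0;0.002 -0.01 0.01 0;0 0 0.04 0;0 0 0.04 0;-0.01 0.035 0.01 -6;-0.01 0.035 0 -6;-0.008 0.035 0 0;0 0 0 0", jaw=0)

```text
time: 9.98
tool_pos: [0.5238, 0.0614, 0.188]
tcp_rot: [0.079, -3.14, -0.003]
wrist_force: [0.7, -0.2, 0.6]
width: 0.501
grip_force: 0.0
```

```bash
python3 look.py pics/w3.png
```

```text
tcp [0.5243 0.0602 0.188 ] F [-0.7  0.6 -0.4] yaw+180 2.82 q6 -1.55
tab top (array([544.7, -13.2]), array([68.2,  5.9]), 14.5) 688
wing top (array([526.2,  59.8]), array([35.6, 12.2]), 2.7) 347 [0.5256 0.0598 0.1117] [0.1118 0.1129]
```

View pics/w3.png

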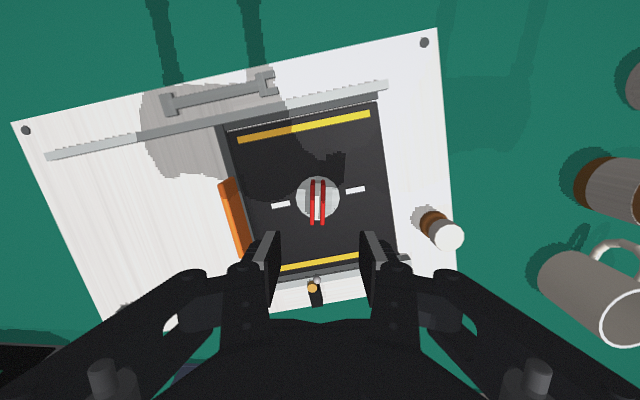

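Call:
carry_out(series="0.001 0 -0.025 0;0.001 0 -0.025 0;0 0 -0.025 0;0 0 -0.015 0;0 0 -0.008 0;0 0 0 0")

```text
time: 10.78
tool_pos: [0.5269, 0.0584, 0.0894]
tcp_rot: [0.073, -3.14, -0.0]
wrist_force: [-0.5, -0.1, -0.1]
width: 0.501
grip_force: 0.0
```

```bash
python3 look.py pics/w4.png
```

```text
tcp [0.5274 0.0585 0.09  ] F [ 0.   0.5 -0.9] yaw+180 2.66 q6 -1.55
tab top (array([526.5, -17.7]), array([31.6,  6.7]), 14.2) 1050
wing top (array([526.4,  60.2]), array([35.8, 12.6]), 2.1) 1008 [0.5249 0.0602 0.1116] [0.1118 0.1129]
```

View pics/w4.png

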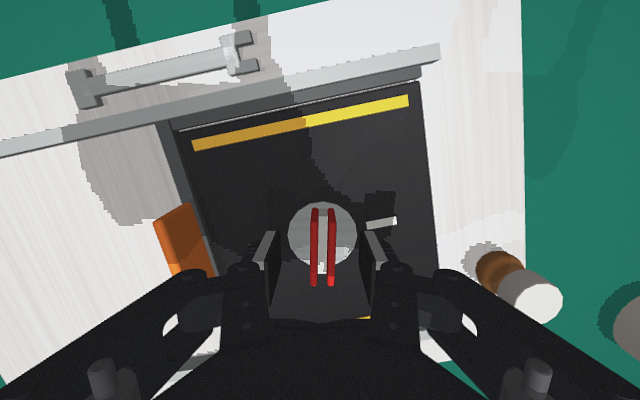

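```bash
python3 - <<'E'
from seg import *
im,d,K,D,T=cam("wrist"); s=bot.read_state();Rt=R.from_rotvec(s["tcp_rot"])
for q in[(268,233),(264,236),(260,240),(272,235),(375,233),(380,240),(372,240),(190,280),(240,268),(180,272),(60,360),(120,360)]:
    P=atd([q],d,K,D,T)[0]; print(q,im[q[1],q[0]],P.round(4),"tool",Rt.inv().apply(P-s["tool_pos"]).round(4))
E
```

```text
(268, 233) [86 87 86] [0.5181 0.0321 0.1086] tool [ 0.0108 -0.026  -0.0182]
(264, 236) [88 87 87] [0.5182 0.0308 0.1123] tool [ 0.0107 -0.0274 -0.0219]
(260, 240) [29 27 27] [0.5226 0.0278 0.1075] tool [ 0.0065 -0.0306 -0.0171]
(272, 235) [87 86 85] [0.5183 0.0344 0.1105] tool [ 0.0105 -0.0237 -0.0201]
(375, 233) [31 28 29] [0.5259 0.0926 0.0826] tool [0.0002 0.034  0.0079]
(380, 240) [31 28 29] [0.5198 0.0898 0.1073] tool [ 0.0064  0.0316 -0.0169]
(372, 240) [85 86 85] [0.5156 0.0834 0.1176] tool [ 0.0109  0.0253 -0.0272]
(190, 280) [32 30 29] [0.5182 0.0127 0.1542] tool [ 0.0116 -0.0454 -0.0638]
(240, 268) [39 38 36] [0.5159 0.0288 0.1484] tool [ 0.0131 -0.0292 -0.058 ]
(180, 272) [30 23 12] [0.5186 0.0064 0.1485] tool [ 0.0114 -0.0517 -0.0581]
(60, 360) [28 28 24] [ 0.5178 -0.0013  0.1899] tool [ 0.0125 -0.0594 -0.0995]
(120, 360) [24 24 22] [0.5234 0.0076 0.1839] tool [ 0.0066 -0.0507 -0.0935]
```

Call:
carry_out(series="-0.0005 0.0012 -0.006 0;0 0 -0.006 0;0 0 0 0")

```text
time: 11.25
tool_pos: [0.5258, 0.0598, 0.0769]
tcp_rot: [0.073, -3.139, 0.0]
wrist_force: [0.4, -0.6, 0.8]
width: 0.5
grip_force: 0.0
```

Call:
carry_out(series="0 0 0 0;0 0 0 0;0 0 0 0;0 0 0 0;0 0 0 0;0 0 0 0", jaw=-1, grip_force=50)

```text
time: 12.0
tool_pos: [0.5265, 0.0599, 0.0778]
tcp_rot: [-0.073, 3.141, 0.0]
wrist_force: [-0.9, 0.9, 2.9]
width: 0.138
grip_force: 50.9
```

Call:
carry_out(series="0 0 0 -6;0 0 0 -8;0 0 0 -8;0 0 0 -8;0 0 0 -8;0 0 0 -8;0 0 0 -8;0 0 0 -8;0 0 0 -8;0 0 0 -8;0 0 0 0;0 0 0 0")

```text
time: 13.5
tool_pos: [0.5263, 0.0595, 0.0777]
tcp_rot: [1.917, 2.489, -0.001]
wrist_force: [-1.0, -1.7, 3.4]
width: 0.145
grip_force: 51.1
```

```bash
python3 look.py pics/w5.png
```

```text
tcp [0.5263 0.0596 0.0777] F [-2.1 -1.5  3.1] yaw+180 -75.22 q6 -0.19
wing top (array([526.7,  60.4]), array([12.5, 36.6]), 14.6) 1150 [0.5264 0.0625 0.1115] [0.1118 0.1128]
```

View pics/w5.png

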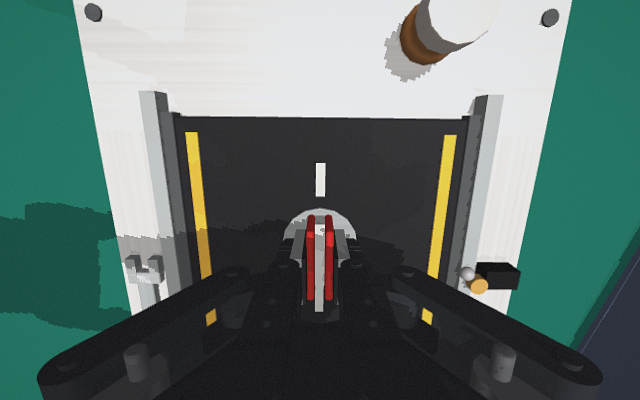

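Call:
carry_out(series="0 0 -0.002 0;0 0 -0.002 0;0 0 -0.002 0;0 0 -0.001 0;0 0 0 0;0 0 0 0")

```text
time: 14.3
tool_pos: [0.5264, 0.0595, 0.0717]
tcp_rot: [1.918, 2.488, -0.001]
wrist_force: [-6.0, -2.9, 12.3]
width: 0.145
grip_force: 52.4
```

```bash
python3 look.py
```

```text
tcp [0.5264 0.0596 0.0717] F [-4.7 -2.2 12. ] yaw+180 -75.27 q6 -0.19
wing top (array([526.9,  60.5]), array([12.3, 36. ]), 15.0) 987 [0.5267 0.0612 0.106 ] [0.106 0.107]
```

Call:
carry_out(series="0 0 -0.001 0;0 0 -0.0005 0;0 0 0 0;0 0 0 0;0 0 0 0")

```text
time: 14.98
tool_pos: [0.5265, 0.0596, 0.0716]
tcp_rot: [1.918, 2.488, -0.001]
wrist_force: [-9.7, -3.1, 20.5]
width: 0.144
grip_force: 53.6
```

```bash
python3 look.py
```

```text
tcp [0.5265 0.0596 0.0715] F [-8.9 -3.5 21.3] yaw+180 -75.27 q6 -0.19
wing top (array([526.8,  60.3]), array([12.8, 36.4]), 14.6) 981 [0.5268 0.0613 0.1061] [0.106 0.107]
```

```bash
python3 -c "
from workcell import bot
print(bot.finish_job())"
```

```text
the job is handed in; nothing more can be done
None
```

The job is handed in: the cover is against its closed stop and stayed there when released. The fastener slot is lined up with the white marks, and the panel is held fully home at about 21 N. I did not re-check the loose items' positions at the end, though nothing indicated contact with them.

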